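Close a photodetector dark box for a dark-current reading

TASK

Get the photodetector ready for its dark-current reading: with the fingertips, gently push the upright green contact frame all the way down until it lies flat over the chip carrier, and only then gently push the open cover of the dark box over and down until it is fully shut. Do not pinch or lift anything, leave the carrier seated in its nest and the other things where they are.

Things in the scene. Friction and masses are not known exactly. Their poses are not given: they have to be found in the camera images.
- dark_box: Open-topped aluminium box, black inside, bolted to the breadboard (top at world z = 0.012): 240 mm along its x, 200 along its y, walls 4 mm, rim 75 mm up. Origin: centre of its underside. x points to the far wall, y to the wall with the cover's hinge; yaw within 0.3 rad. Four 22 mm lugs stick out at the foot of the near and far walls, three 18 mm coax sockets, 45 mm up, from the far wall.
- nest (a point): Centre of the sample stage's top under the carrier, at (5, -25, 42) mm in the dark box's frame. The stage is a dark block 105 mm (box x) by 84 mm (box y) on the box's floor; 3 mm high ledges round the carrier make the nest.
- frame (a joint): Angle of the contact frame: 0 = flat down over the carrier, 1.57 = upright, 1.85 = leaning back on its rear stop. It grows as the frame's tip swings up and then to the box's +x. Stiff friction hinge (0.06 N m): the frame stays where it is left; a push of about 1 N near the tab turns it. At 0 it meets two spring pins; pressed harder they give about 3 mm (5 N per mm), then a hard stop.
- frame_hinge (a point): Middle of the contact frame's hinge axis, at (45, -25, 52) mm in the dark box's frame; the axis runs along the box's y. The frame is a green board, 70 mm wide along the axis, 6 mm thick, its mid-plane through the axis, 4 to 74 mm from it, then an orange finger tab. A 16 mm window lies 32 to 48 mm from the axis; a white connector, 4 mm high, 9 to 19 mm, on the upper (upright: +x) face.
- frame_tab (a point): Middle of the end of the orange finger tab (36 mm wide, 6 mm thick, from 74 to 90 mm from the hinge axis), in the frame's mid-plane. Flat down, it points to the box's -x with its upper face 55 mm above the box's origin; upright, its tip is 142 mm above the origin, 67 mm over the rim.
- cover (a joint): Angle of the cover: 0 = shut, on the soft gasket of the rim (which gives about 3 mm, 5 N per mm, then a hard stop), 1.57 = standing straight up, up to 1.95 = leaning outwards past upright. Stiff friction hinge (0.62 N m): the cover (0.42 kg, more or less) stays wherever it is left; some 4 to 6 N near its free edge swings it.
- cover_hinge (a point): Middle of the cover's hinge axis, at (0, 104, 78) mm in the dark box's frame; the axis runs along the box's x. The cover is an aluminium plate 252 mm long (box x) and 4 mm thick, 4 to 212 mm from the axis; shut, it points to the box's -y, its outer face 4 mm above the axis; open, its outer face looks to the box's +y. A contact frame left standing blocks it.
- cover_edge (a point): Middle of the cover's free edge, at its outer face, 212 mm from the hinge axis. A rim 10 mm deep hangs inwards round the free edges, and a flat lip, 80 mm long, goes on to 223 mm at the middle of this edge.
- carrier: White ceramic chip carrier with the photodetector, loose, 40 x 40 x 5 mm, 20 g, seated in the nest under the contact frame with 1 mm of play each way. Origin: centre of its underside. To be left seated.
- dust_cap: Red plastic dust cap, 28 mm across, 12 mm high, loose on the floor inside the dark box near its near left corner. Origin: centre of its underside. Bystander.
- tweezers: Steel tweezers with a black heel, 130 mm long (along its x), 9 mm high, lying beside the dark box along its -y wall. Origin: under their middle. Bystander.
- solvent: White plastic bottle with a red cap, 50 mm across, 130 mm high. Origin: centre of its underside. Bystander.
- chip_box: Flat black chip box with a pale grey lid, 70 x 70 x 20 mm. Origin: centre of its underside. Bystander.
- lens_post: Lens in a black ring on a post with a 50 x 60 mm base, 155 mm high. Origin: centre of its underside. Bystander.
- driver: Screwdriver with a yellow handle, 170 mm long, lying on the breadboard. Origin: under its middle. Bystander.
Mind the look-alikes: they are no part of the job. Of the things shaped like the carrier, the white one is meant.

How it is judged:
On the way, in this order (a step that is already met when the one before it is completed fails the run):
1. the contact frame is folded flat down while the cover still stands open (value of joint frame below 0.07 rad and value of joint cover above 1.2 rad), for 0.2 s.
2. the cover is swung shut over the folded frame (value of joint cover below 0.035 rad and value of joint frame below 0.07 rad), for 0.2 s.
At the end, for the whole second after the job is handed in: The contact frame lies flat (within 0.07 rad), the cover is shut over it (within 0.035 rad), and the carrier is at rest, within 4 mm of where it sat (all of step 2 and distance of carrier from where it was at the start of the episode below 0.004 m and linear speed of carrier below 0.02 m/s); the robot touches nothing.
It fails at once if the carrier is lifted or pushed out of its nest (more than 4 mm) (distance of carrier from where it was at the start of the episode above 0.004 m).
It fails at once if the box, its contact frame or its cover is pinched or pressed with more than 40 N (contact force between the fingers and dark_box above 40 N).
It fails at once if a bystander is moved more than 15 mm (distance of any of dust_cap, tweezers, solvent, chip_box, lens_post, driver from where it was at the start of the episode above 0.015 m).
It also fails if it takes over 58 s, if anything falls off the work surface, if the arm or the gripper's body presses on something with over 40 N, if the wrist force passes 120 N, or if a joint passes its speed limit or range.

ROBOT

A 7-joint arm with a two-finger parallel gripper is mounted at the origin on the work surface. World frame = base frame: x ahead of the robot, y to its left, z up, the work surface at z = 0. Lengths are in m, angles in rad, forces in N, time in s.
With the tool pointing down it reaches from about 0.4 to 0.75 m from the base axis. Payload 19.5 kg.
Tool frame: the origin (TCP) lies at the very end of the fingers, on their centre line; the grasp point (between the pads) lies 19 mm behind it (env.grip_depth is the distance from the TCP to the grasp point, in m); z points along the fingers, y is the line along which they close (so a half turn about z gives the same grasp; the last joint's range is limited). The gripper opens to 85 mm and grips with 20 to 120 N. Pads are 22 mm wide; open, the fingers measure 114 mm over their backs; the gripper's body (76 mm by 85 mm) begins 54 mm behind the grasp point. The pads swing forward as they close: fully open they stand 13 mm farther back than shut.
Start: joints at [1.288, 0.707, -0.028, 1.485, 0.022, 0.951, -0.075], TCP at [0.137, -0.558, 0.231] pointing down, gripper open.
Joint ranges: [-2.71, 2.71], [-0.32, 2.16], [-1.57, 1.52], [0, 2.45], [-1.46, 4.6], [0, 2.02], [-2.83, 2.83]. Speed limits (rad/s): [1.89, 1.89, 2.57, 2.57, 3.01, 3.01, 3.01].

INTERFACE

Orientations are given as a 3x3 rotation matrix whose columns are the frame's x, y, z axes.
In Python, from plant import status, imaging, order, env gives the robot as it stands.
- The arm moves only by the tool carry_out, never from a script. Its argument "steps" is a list of rows, each a list of 3 entries, a list of its own where there are three numbers: the shift along the tool's x, y, z in mm, then the turn, a rotation vector about the tool's x, y, z in rad, then the closure, from -1 (fully open) to 1 (shut). In form: [[[dx, dy, dz], [ax, ay, az], claw], ...]. A call has 1 to 12 rows; each row is the pose to reach, as a shift and turn from the pose commanded when the call began, along the tool's axes at that moment; what a row does not reach only later rows make up. A row lasts 1/12 s, in which the tool goes at most 41.7 mm and 7.16 degrees, less where a joint would pass 70% of its speed; a pose out of reach is approached as far as the arm can. A call with a gripper value outside its range is refused whole. The fingers move at their own pace and stop on an object; "force" is the grip in N (left out, the last holds). Time passes only in rows, so rows that repeat a pose let the fingers close. It gives the time, the measured TCP pose, the force, the opening and the grip force at its end, in the units of the state.
- status.get_state(): the state, without advancing time (a new reading comes with each control period).
- imaging.camera(name): name is "side" or "top"; returns a dict with "frame" (384x512x3 uint8, blue, green, red), "range_z" (384x512 float32, m along the optical axis (not along the pixel's ray), 0 where there is no reading), "fovy" (degrees; the focal length in pixels is half the picture's height over the tangent of half this angle, whatever the lens; pixels are square), "cx", "cy" (the principal point, pixels), "extrinsics" (4x4, takes a point from camera to world coordinates). Camera axes: x right, y down, z forward; pixel columns grow to the right and rows downward; lengths in m; the calibration is good to about 2 mm. A picture is of the moment at which its call begins.
- order.hand_in(): hands the job in; it is judged then, once.
The state is a dict: "time": time; "q": joint angles; "qd": joint speeds; "effort": joint torques, N m; "position": TCP position; "tool_rot": TCP orientation; "ft_force": force on the tool from outside, world axes, zero at the start; "moment": the same for the moment, N m; "width": opening from 0.0 (shut) to 1.0 (fully open); "finger_force": force on a finger pad.
Only numpy, scipy, OpenCV 4.12 (cv2) and the standard library are available. Lean on these libraries where they do the work, as an engineer would, in place of code of your own. Each camera call takes 0.05 s, during which the arm holds its last target. There are 200 camera calls.

## Working session

There is one attempt and no reset: what is moved stays moved. The work goes in short steps, Python scripts to look and compute and a tool call to move; the robot and the scene stay as the last step left them, time stands still between calls to the robot, and variables do not carry over. Pictures are saved under pics/ and viewed, at most 10 in all, crops included, and the job is handed in when it is done.

Besides the shell and the picture viewer there is one more tool, called after "Emit:" as name(argument=value, ...), one argument or row to a line, values as JSON. carry_out: Moves the arm, as the interface text tells. Its arguments: {"type":"object","properties":{"steps":{"type":"array"},"force":{"type":"number"}},"required":["steps"]}

```bash
mkdir -p pics; cat > h.py <<'E'
from plant import status, imaging, order, env
import numpy as np, cv2
def cam(n):
    c=imaging.camera(n); h=c["frame"].shape[0]
    c["f"]=h/2/np.tan(np.radians(c["fovy"])/2); return c
def pt(c,u,v,r=1):
    z=c["range_z"][int(v)-r:int(v)+r+1,int(u)-r:int(u)+r+1]; z=np.median(z[z>0])
    p=np.array([(u-c["cx"])/c["f"]*z,(v-c["cy"])/c["f"]*z,z,1]); return (c["extrinsics"]@p)[:3]
def cloud(c):
    z=c["range_z"]; v,u=np.indices(z.shape)
    p=np.stack([(u-c["cx"])/c["f"]*z,(v-c["cy"])/c["f"]*z,z,np.ones_like(z)],-1)
    w=(p@c["extrinsics"].T)[...,:3]; w[z<=0]=np.nan; return w
E
python3 - <<'E'
from h import *
for n in("top","side"):
    c=cam(n); cv2.imwrite(f"pics/{n}0.png",cv2.resize(c["frame"],(800,600))); print(n,c["fovy"],c["cx"],c["cy"],c["extrinsics"].round(3).tolist())
    np.save(f"{n}.npy",cloud(c)); cv2.imwrite(f"{n}_raw.png",c["frame"])
s=status.get_state(); print(s)
E
```

```text
top 48.37640603189635 255.32500819683833 189.31382035597966 [[-0.028, -0.995, 0.094, 0.315], [-0.999, 0.029, 0.016, -0.058], [-0.018, -0.094, -0.995, 1.418], [0.0, 0.0, 0.0, 1.0]]
side 42.89624896846536 248.19716344788202 194.1824252740808 [[0.995, -0.069, 0.075, 0.342], [-0.101, -0.72, 0.687, -1.166], [0.007, -0.691, -0.723, 1.261], [0.0, 0.0, 0.0, 1.0]]
{'time': 0.1, 'q': array([ 1.28828399,  0.70699332, -0.02760591,  1.4849396 ,  0.0219968 ,
        0.95090524, -0.07550649]), 'qd': array([-0.00144693, -0.0032171 , -0.00048766, -0.00215287, -0.00010625,
       -0.00056928,  0.00121798]), 'effort': array([ 3.22789056e-03, -8.84295774e+01,  1.23701379e+00, -2.36450332e+01,
        1.70887291e-02,  5.13591644e-03,  9.39866391e-05]), 'position': array([ 0.13707383, -0.55818549,  0.23090453]), 'tool_rot': array([[ 9.71148786e-01,  2.38474252e-01, -2.56479731e-04],
       [ 2.38474388e-01, -9.71148363e-01,  9.07569597e-04],
       [-3.26478897e-05, -9.42548959e-04, -9.99999555e-01]]), 'ft_force': array([-0.47910357, -0.03690507, -0.44295717]), 'moment': array([-0.05060239, -0.02082542,  0.02518683]), 'finger_force': 0.0, 'width': 0.9976095820384541}
```

View pics/top0.png

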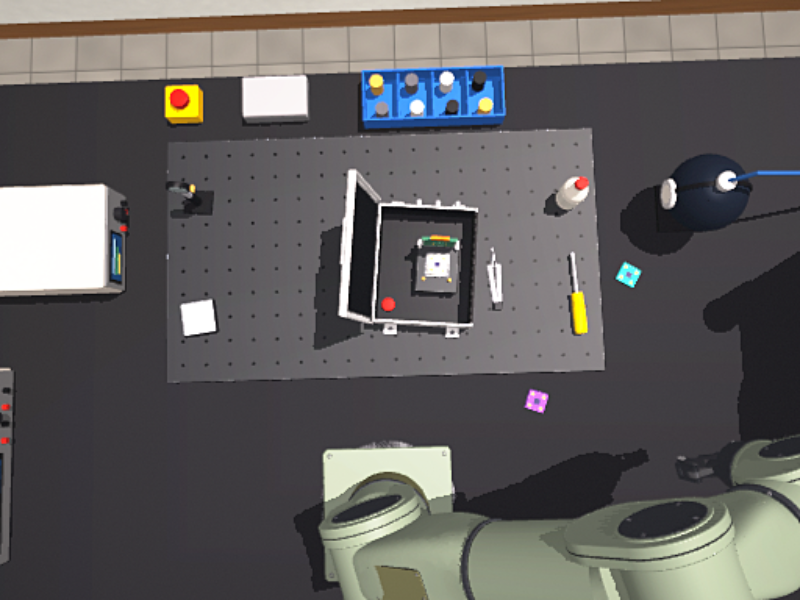

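View pics/side0.png

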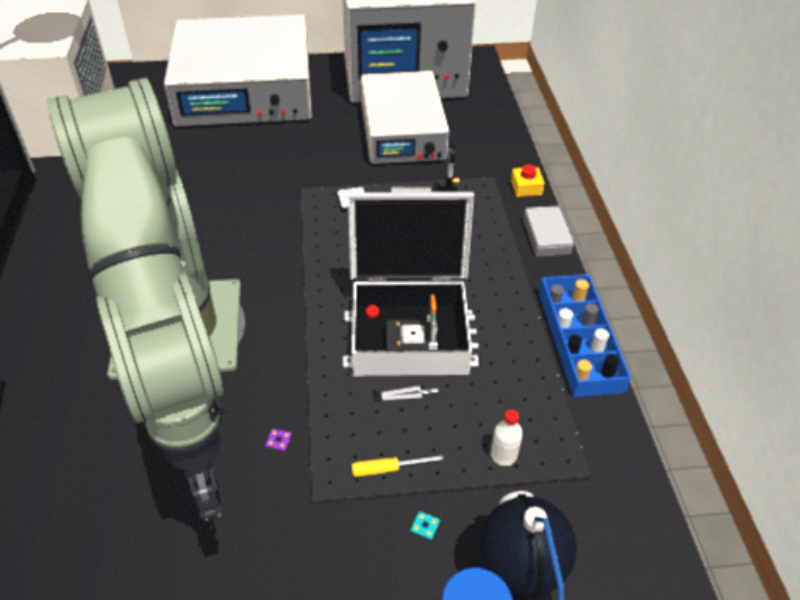

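The top view shows the dark box with its rim from about (378,205) to (475,325) and the cover standing open to the left at (360,245). The green frame is upright at (438,240), with the white carrier in its nest at (438,264). The purple (537,400) and cyan (628,273) pieces are look-alikes outside the box; only the white one is in the nest. Next I fit the box pose from the depth data.

```bash
cat > fit.py <<'E'
from h import *
from scipy.optimize import minimize
t=np.load("top.npy"); s=np.load("side.npy")
P=np.concatenate([t.reshape(-1,3),s.reshape(-1,3)]); P=P[~np.isnan(P).any(1)]
m=(P[:,0]>.3)&(P[:,0]<.75)&(P[:,1]>-.4)&(P[:,1]<.2)
P=P[m]
R=P[(abs(P[:,2]-.087)<.004)]
def loc(p,q):
    c,s_=np.cos(p[2]),np.sin(p[2]); d=q[:,:2]-p[:2]
    return np.c_[d@[c,s_],d@[-s_,c],q[:,2]-.012]
def cost(p):
    l=loc(p,R); l=l[l[:,1]<.085]
    sd=np.maximum(abs(l[:,0])-.118,abs(l[:,1])-.098)
    return np.minimum(abs(sd),.012).mean()
best=None
for x in np.arange(.42,.56,.02):
  for y in np.arange(-.2,0,.02):
    for a in(-.2,0,.2):
      r=(cost([x,y,a]),[x,y,a])
      if best is None or r[0]<best[0]:best=r
r=minimize(cost,best[1],method="Nelder-Mead",options=dict(xatol=1e-5,fatol=1e-7,initial_simplex=np.array(best[1])+np.array([[0,0,0],[.01,0,0],[0,.01,0],[0,0,.1]])))
print(r.x,r.fun,len(R)); np.save("box.npy",r.x)
L=loc(r.x,P)
for nm in("top","side"):
    Q=np.load(nm+".npy").reshape(-1,3); Q=Q[~np.isnan(Q).any(1)]; l=loc(r.x,Q)*1000
    f=l[(abs(l[:,0]-45)<60)&(abs(l[:,1]+25)<45)&(l[:,2]>80)&(l[:,2]<170)]
    print(nm,"frame n",len(f),"max z",f[:,2].max())
    for z in range(80,160,10):
        g=f[abs(f[:,2]-z-5)<5]
        if len(g):print(z,len(g),g.mean(0).round(1),g.min(0).round(1),g.max(0).round(1))
    f=l[(abs(l[:,0])<130)&(l[:,1]>100)&(l[:,1]<230)&(l[:,2]>100)]
    for z in range(100,310,20):
        g=f[abs(f[:,2]-z-10)<10]
        if len(g):print("cov",z,len(g),g.mean(0).round(1),g.min(0).round(1),g.max(0).round(1))
E
python3 fit.py
```

```text
[ 0.50430557 -0.09075916 -0.08794264] 0.0023392423503722734 750
top frame n 104 max z 145.66598379866912
80 11 [ 41.  -32.3  85. ] [ 40.  -56.8  80.3] [42.5  5.5 88.4]
90 11 [ 40.5 -20.3  93.8] [ 40.  -59.4  90.3] [40.9  8.7 99.3]
100 13 [ 40.3 -22.6 106. ] [ 38.7 -49.5 100.1] [ 41.1   9.  109.9]
110 11 [ 39.9 -27.1 115.8] [ 39.2 -58.1 110.7] [ 40.9   5.9 119.5]
120 27 [ 41.6 -26.  124.8] [ 39.5 -57.3 120.2] [ 44.5   9.4 129.6]
130 19 [ 41.9 -20.1 136.2] [ 39.5 -38.5 130.2] [ 46.5   3.4 139.2]
140 12 [ 42.2 -22.9 141.7] [ 39.2 -41.4 140. ] [ 45.2  -8.3 145.7]
cov 100 125 [  0.9 105.5 109.8] [-125.2  100.2  100.2] [123.1 109.7 120. ]
cov 120 144 [ -3.3 109.  130.1] [-127.   102.1  120.3] [123.3 114.3 139.8]
cov 140 135 [  3.  112.3 150.4] [-125.7  105.   140.1] [124.  118.8 160. ]
cov 160 152 [ -0.6 115.7 170. ] [-127.1  109.5  160. ] [123.6 120.5 179.7]
cov 180 151 [ -0.6 119.1 190.1] [-125.3  112.8  180.4] [122.6 125.1 199.9]
cov 200 165 [ -5.  122.4 209.8] [-126.9  116.   200.1] [124.4 127.6 219.9]
cov 220 175 [  2.2 125.8 230. ] [-125.5  120.2  220. ] [124.6 131.4 239.9]
cov 240 1
[... 838 characters left out ...]
.5  120. ] [126.3 122.1 139.9]
cov 140 387 [  2.  112.9 150.2] [-124.4  102.9  140. ] [127.6 122.5 160. ]
cov 160 401 [ -0.6 116.1 170.2] [-124.2  103.9  160. ] [126.3 129.7 180. ]
cov 180 413 [  1.7 119.6 190.2] [-123.5  110.2  180. ] [125.5 129.7 200. ]
cov 200 413 [  3.1 123.1 210.1] [-123.2  112.9  200.1] [127.4 134.1 220. ]
cov 220 421 [  1.9 126.2 230. ] [-122.7  114.8  220.2] [125.5 137.9 239.9]
cov 240 439 [  1.7 129.7 250. ] [-122.4  119.3  240.1] [127.5 140.8 260. ]
cov 260 487 [ -0.4 134.  270.2] [-124.7  123.   260.1] [126.  146.5 279.9]
cov 280 297 [  4.9 136.6 288.9] [-124.3  123.3  280. ] [125.4 148.8 300. ]
cov 300 3 [ 29.6 138.4 300.4] [ 17.  136.7 300.3] [ 36.  141.7 300.4]
```

```bash
cat > tgt.py <<'E'
from h import *
from scipy.spatial.transform import Rotation as Ro
b=np.load("box.npy"); c,s=np.cos(b[2]),np.sin(b[2])
B=np.array([[c,-s,0],[s,c,0],[0,0,1.]]); o=np.array([b[0],b[1],.012])
GOAL=B@np.diag([1,-1,-1.])
def delta(q):  # q: box-frame mm target -> tool-frame shift mm and rotvec
    st=status.get_state(); R=st["tool_rot"]; w=o+B@(np.array(q)/1000)
    return (R.T@(w-st["position"])*1000).round(1),Ro.from_matrix(R.T@GOAL).as_rotvec().round(3)
def now():
    st=status.get_state(); print("t",st["time"],"tcp_box mm",(B.T@(st["position"]-o)*1000).round(1),"F_box",(B.T@st["ft_force"]).round(2),"w",st["width"].__round__(3))
E
python3 - <<'E'
from tgt import *
now(); print(delta([95,-25,250])); print(delta([95,-25,130]))
print(o,B@np.array([.095,-.025,.13])+o)
E
```

```text
t 0.1 tcp_box mm [-324.8 -497.9  218.9] F_box [-0.47 -0.08 -0.44] w 0.998
(array([ 549.9, -312.1,  -30.8]), array([-0.001,  0.   ,  0.329]))
(array([ 550. , -311.9,   89.2]), array([-0.001,  0.   ,  0.329]))
[ 0.50430557 -0.09075916  0.012     ] [ 0.59674272 -0.12400633  0.142     ]
```

Emit:
carry_out(
  steps=[
    [[0, 0, -31], [0, 0, 0.1], 1],
    [[40, -23, -31], [0, 0, 0.2], 1],
    [[80, -45, -31], [0, 0, 0.329], 1],
    [[115, -66, -31], [0, 0, 0.329], 1],
    [[150, -86, -31], [0, 0, 0.329], 1],
    [[185, -105, -31], [0, 0, 0.329], 1],
    [[220, -125, -31], [0, 0, 0.329], 1],
    [[255, -145, -31], [0, 0, 0.329], 1],
    [[290, -165, -31], [0, 0, 0.329], 1],
    [[325, -184, -31], [0, 0, 0.329], 1],
    [[360, -204, -31], [0, 0, 0.329], 1],
    [[395, -224, -31], [0, 0, 0.329], 1],
  ],
)

```text
time: 1.1
position: [0.4684, -0.2449, 0.2622]
tool_rot: [[0.996, -0.088, -0.0], [-0.088, -0.996, 0.0], [-0.0, -0.0, -1.0]]
ft_force: [1.8, -1.6, 0.7]
width: 0.0
finger_force: 0.0
```

```bash
python3 -c "
from tgt import *
now(); print(delta([95,-25,250])); print(delta([95,-25,130]))"
```

```text
t 1.1 tcp_box mm [ -22.2 -156.7  250.2] F_box [ 1.92 -1.41  0.7 ] w 0.0
(array([ 117.2, -131.7,    0.2]), array([-0.,  0., -0.]))
(array([ 117.2, -131.7,  120.2]), array([-0.,  0., -0.]))
```

Emit:
carry_out(
  steps=[
    [[30, -33, 0], [0, 0, 0], 1],
    [[60, -66, 0], [0, 0, 0], 1],
    [[90, -99, 0], [0, 0, 0], 1],
    [[117, -131, 0], [0, 0, 0], 1],
    [[117, -131, 30], [0, 0, 0], 1],
    [[117, -131, 60], [0, 0, 0], 1],
    [[117, -131, 80], [0, 0, 0], 1],
    [[117, -131, 80], [0, 0, 0], 1],
    [[117, -131, 80], [0, 0, 0], 1],
  ],
)

```text
time: 1.85
position: [0.5952, -0.1265, 0.1823]
tool_rot: [[0.996, -0.088, -0.001], [-0.088, -0.996, 0.0], [-0.001, -0.0, -1.0]]
ft_force: [0.4, -0.1, 0.5]
width: 0.001
finger_force: 0.0
```

```bash
python3 -c "
from tgt import *
now(); print(delta([85,-25,130]))
for n in('top','side'):
    c=cam(n);f=c['frame']
    w=o+B@np.array([.045,-.025,.1]); p=np.linalg.inv(c['extrinsics'])@np.r_[w,1]; u,v=(p[:2]/p[2]*c['f']+[c['cx'],c['cy']]).astype(int)
    print(n,u,v); k=f[max(v-75,0):v+75,max(u-67,0):u+67]; np.save(n+'c.npy',k); k=cv2.resize(k,(400,448)); globals()[n]=k
cv2.imwrite('pics/a.png',np.hstack([top,side]))"
```

```text
t 1.85 tcp_box mm [ 93.7 -27.7 170.3] F_box [ 0.43 -0.04  0.5 ] w 0.001
(array([-8.6, -2.6, 40.3]), array([-0.   ,  0.001, -0.   ]))
top 281 153
side 276 202
```

View pics/a.png

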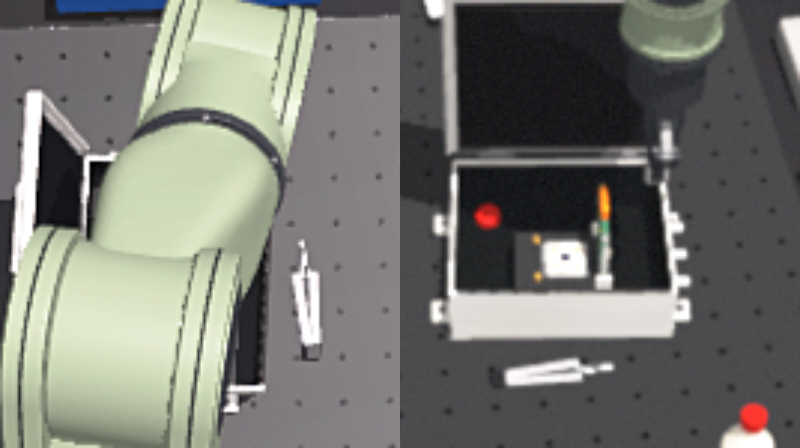

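The side view shows the closed fingertips at (660,170), clear on the far side of the frame's tab at (604,200). I lower them and start the push.

Emit:
carry_out(
  steps=[
    [[0, -3, 20], [0, 0, 0], 1],
    [[0, -3, 40], [0, 0, 0], 1],
    [[-12, -3, 40], [0, 0, 0], 1],
    [[-24, -3, 40], [0, 0, 0], 1],
    [[-33, -3, 39], [0, 0, 0], 1],
    [[-41, -3, 39], [0, 0, 0], 1],
    [[-48, -3, 39], [0, 0, 0], 1],
    [[-56, -3, 41], [0, 0, 0], 1],
    [[-64, -3, 43], [0, 0, 0], 1],
    [[-64, -3, 43], [0, 0, 0], 1],
  ],
)

```text
time: 2.78
position: [0.5316, -0.1181, 0.1406]
tool_rot: [[0.996, -0.089, 0.001], [-0.089, -0.996, -0.0], [0.001, -0.0, -1.0]]
ft_force: [0.2, -0.0, -0.1]
width: -0.0
finger_force: 0.0
```

```bash
cat > fr.py <<'E'
from tgt import *
now(); c=cam('side'); l=((cloud(c).reshape(-1,3)-o)@B)*1000
hsv=cv2.cvtColor(c['frame'],cv2.COLOR_BGR2HSV).reshape(-1,3)
m=(abs(l[:,0]-10)<90)&(abs(l[:,1]+25)<50)&(l[:,2]>45)&(l[:,2]<160)&(hsv[:,1]>120)&(hsv[:,2]>60)&(hsv[:,0]>8)&(hsv[:,0]<90)
f=l[m]; f=f[np.argsort(-np.hypot(f[:,0]-45,f[:,2]-52))]
print(len(f)); print(f[:25:3].round(0)); print("angle",np.median(np.arctan2(f[:,2]-52,45-f[:,0])[:15]))
k=c['frame'][120:290,190:360]; cv2.imwrite('k.png',cv2.resize(k,(510,510)))
E
python3 fr.py
```

```text
t 2.7833 tcp_box mm [ 29.6 -24.8 128.6] F_box [ 0.17 -0.02 -0.08] w -0.0
31
[[ 16. -26. 140.]
 [ 13. -23. 137.]
 [ 14.  -9. 136.]
 [ 15. -43. 135.]
 [ 17. -16. 134.]
 [ 19. -33. 134.]
 [ 16. -40. 127.]
 [ 18.   7. 124.]
 [ 19. -40. 123.]]
angle 1.2351247233658684
```

Emit:
carry_out(
  steps=[
    [[-8, 0, 3], [0, 0, 0], 1],
    [[-15, 0, 7], [0, 0, 0], 1],
    [[-22, 0, 11], [0, 0, 0], 1],
    [[-27, 0, 16], [0, 0, 0], 1],
    [[-33, 0, 22], [0, 0, 0], 1],
    [[-38, 0, 28], [0, 0, 0], 1],
    [[-42, 0, 35], [0, 0, 0], 1],
    [[-46, 0, 42], [0, 0, 0], 1],
    [[-49, 0, 49], [0, 0, 0], 1],
    [[-51, 0, 57], [0, 0, 0], 1],
    [[-53, 0, 64], [0, 0, 0], 1],
    [[-53, 0, 64], [0, 0, 0], 1],
  ],
)

```text
time: 3.83
position: [0.479, -0.1131, 0.0745]
tool_rot: [[0.996, -0.088, -0.001], [-0.088, -0.996, 0.0], [-0.001, -0.0, -1.0]]
ft_force: [0.5, 0.8, 0.3]
width: 0.007
finger_force: 0.0
```

Emit:
carry_out(
  steps=[
    [[-1, 0, 4], [0, 0, 0], 1],
    [[-1, 0, 8], [0, 0, 0], 1],
    [[-1, 0, 10], [0, 0, 0], 1],
    [[-1, 0, 10], [0, 0, 0], 1],
    [[-1, 0, 10], [0, 0, 0], 1],
  ],
)

```text
time: 4.25
position: [0.4784, -0.1131, 0.0655]
tool_rot: [[0.996, -0.088, 0.001], [-0.088, -0.996, -0.0], [0.001, -0.0, -1.0]]
ft_force: [-1.1, -0.1, 8.6]
width: 0.002
finger_force: 4.3
```

```bash
python3 fr.py
```

```text
t 4.25 tcp_box mm [-23.9 -24.6  53.5] F_box [-1.06 -0.21  8.58] w 0.002
47
[[-46. -33.  48.]
 [-43. -37.  53.]
 [-43. -21.  49.]
 [-43.  -8.  50.]
 [-40. -36.  51.]
 [-40. -19.  48.]
 [-40. -14.  52.]
 [-37. -45.  52.]
 [-36. -27.  52.]]
angle -0.004022351833997556
```

View k.png

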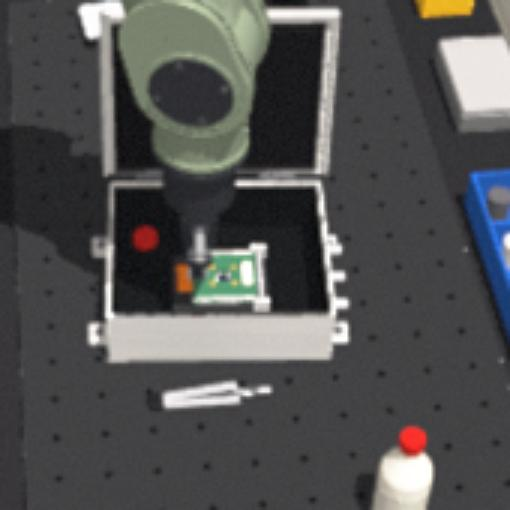

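The frame lies flat: the angle is about 0 and it pushes back with 8.6 N on the spring pins. The view shows the green board flat at (228,275) with the cover still open. I retract upward, then go over to the outer side of the cover.

Emit:
carry_out(
  steps=[
    [[0, 0, -15], [0, 0, 0], 1],
    [[0, 0, -50], [0, 0, 0], 1],
    [[0, 0, -85], [0, 0, 0], 1],
    [[0, 0, -120], [0, 0, 0], 1],
    [[8, 0, -155], [0, 0, 0], 1],
    [[16, 0, -190], [0, 0, 0], 1],
    [[24, 0, -225], [0, 0, 0], 1],
    [[24, 0, -260], [0, 0, 0], 1],
    [[24, 0, -295], [0, 0, 0], 1],
    [[24, 0, -305], [0, 0, 0], 1],
    [[24, 0, -305], [0, 0, 0], 1],
  ],
)

```text
time: 5.22
position: [0.5027, -0.1154, 0.3729]
tool_rot: [[0.996, -0.088, 0.004], [-0.088, -0.996, -0.001], [0.004, 0.0, -1.0]]
ft_force: [-0.1, -0.4, -0.9]
width: 0.004
finger_force: 0.0
```

```bash
python3 fr.py | grep -v '\['; python3 -c "
from tgt import *
print(delta([0,215,355]))
c=cam('side');k=c['frame'][60:360,60:460]; cv2.imwrite('pics/b.png',cv2.resize(k,(800,600)))"
```

```text
49
angle 0.03706073034666472
(array([-2.000e-01, -2.396e+02,  4.100e+00]), array([-0.   , -0.002, -0.   ]))
```

View pics/b.png

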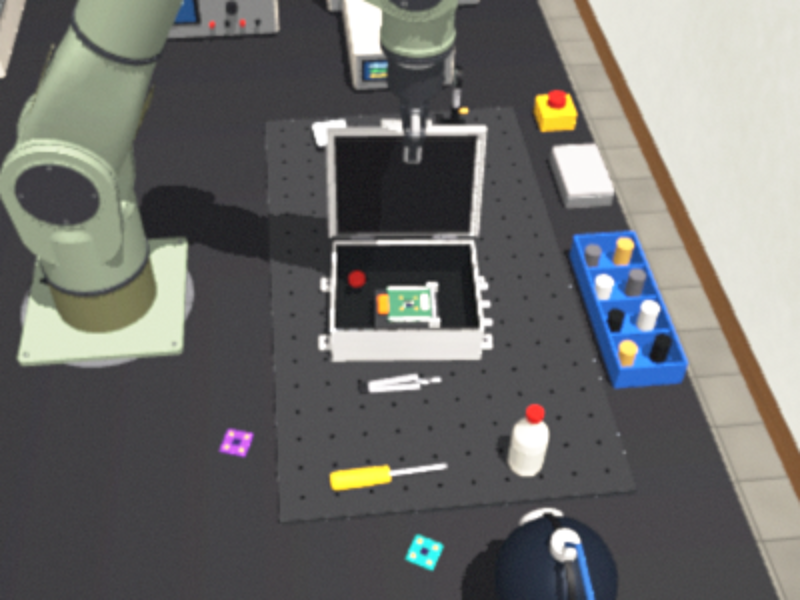

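The frame stayed flat: the board is at (412,303), and the 0.037 reading is just the 3 mm offset of its upper face. Next I cross over the top of the cover.

Emit:
carry_out(
  steps=[
    [[0, -30, 0], [0, 0, 0], 1],
    [[0, -60, 0], [0, 0, 0], 1],
    [[0, -90, 0], [0, 0, 0], 1],
    [[0, -120, 0], [0, 0, 0], 1],
    [[0, -150, 0], [0, 0, 0], 1],
    [[0, -180, 0], [0, 0, 0], 1],
    [[0, -210, 0], [0, 0, 0], 1],
    [[0, -240, 0], [0, 0, 0], 1],
    [[0, -240, 30], [0, 0, 0], 1],
    [[0, -240, 60], [0, 0, 0], 1],
    [[0, -240, 80], [0, 0, 0], 1],
    [[0, -240, 80], [0, 0, 0], 1],
  ],
)

```text
time: 6.32
position: [0.5215, 0.1237, 0.2862]
tool_rot: [[0.996, -0.088, -0.007], [-0.088, -0.996, -0.002], [-0.007, 0.002, -1.0]]
ft_force: [0.1, 1.4, 0.1]
width: 0.001
finger_force: 0.0
```

```bash
python3 -c "
from tgt import *
now(); print(status.get_state()['q'].round(2))
import math
for th in (1.74,1.57,1.4,1.2,1,.8,.6,.4,.3,.2,.1,.05,0):
    r=200; y=104-r*math.cos(th)+4*math.sin(th)+14; z=78+r*math.sin(th)+4*math.cos(th); print(th,round(y),round(z))"
```

```text
t 6.3167 tcp_box mm [ -1.7 215.1 274.2] F_box [-0.    1.36  0.07] w 0.001
[-0.37  0.59  0.14  1.53 -0.09  1.03 -1.86]
1.74 156 274
1.57 122 278
1.4 88 276
1.2 49 266
1 13 248
0.8 -18 224
0.6 -45 194
0.4 -65 160
0.3 -72 141
0.2 -77 122
0.1 -81 102
0.05 -82 92
0 -82 82
```

Emit:
carry_out(
  steps=[
    [[0, 25, 0], [0, 0, 0], 1],
    [[0, 42, 0], [0, 0, 0], 1],
    [[0, 50, 0], [0, 0, 0], 1],
    [[0, 57, 0], [0, 0, 0], 1],
    [[0, 64, 0], [0, 0, 0], 1],
    [[0, 71, 0], [0, 0, 0], 1],
    [[0, 78, 0], [0, 0, 0], 1],
    [[0, 85, 0], [0, 0, 0], 1],
    [[0, 93, -2], [0, 0, 0], 1],
  ],
)

```text
time: 7.07
position: [0.5148, 0.0309, 0.292]
tool_rot: [[0.996, -0.088, -0.001], [-0.088, -0.996, 0.0], [-0.001, -0.0, -1.0]]
ft_force: [-0.1, 2.4, -2.6]
width: 0.001
finger_force: 1.4
```

```bash
cat > cv.py <<'E'
from tgt import *
now(); c=cam('side'); L=((cloud(c)-o)@B)*1000; l=L.reshape(-1,3)
cv2.imwrite('k.png',cv2.resize(c['frame'][60:360,60:460],(800,600)))
# near side strips of cover: |x| 60..115, radius 60..200 from hinge
r=np.hypot(l[:,1]-104,l[:,2]-78); m=(abs(l[:,0])>60)&(abs(l[:,0])<115)&(r>80)&(r<190)&(l[:,2]>70)
a=np.arctan2(l[m,2]-78,104-l[m,1]); h,e=np.histogram(a,80,(-.1,2.1)); i=h.argmax(); print("cover angle",a[abs(a-e[i]-.014)<.05].mean(),h[i],m.sum())
E
python3 cv.py
```

```text
t 7.0667 tcp_box mm [ -0.3 122.1 280. ] F_box [-0.33  2.36 -2.64] w 0.001
cover angle 1.5518158082898228 346 893
```

Emit:
carry_out(
  steps=[
    [[0, 11, 3], [0, 0, 0], 1],
    [[0, 23, 4], [0, 0, 0], 1],
    [[0, 34, 5], [0, 0, 0], 1],
    [[0, 47, 8], [0, 0, 0], 1],
    [[0, 60, 11], [0, 0, 0], 1],
    [[0, 73, 15], [0, 0, 0], 1],
    [[0, 85, 20], [0, 0, 0], 1],
    [[0, 97, 26], [0, 0, 0], 1],
    [[0, 109, 32], [0, 0, 0], 1],
    [[0, 119, 40], [0, 0, 0], 1],
    [[0, 130, 48], [0, 0, 0], 1],
    [[0, 140, 56], [0, 0, 0], 1],
  ],
)

```text
time: 8.12
position: [0.5024, -0.1094, 0.2356]
tool_rot: [[0.996, -0.088, -0.0], [-0.088, -0.996, -0.0], [-0.0, 0.0, -1.0]]
ft_force: [-0.1, 1.4, 1.2]
width: -0.002
finger_force: 0.9
```

```bash
python3 cv.py
```

```text
t 8.1167 tcp_box mm [-2.000e-01 -1.880e+01  2.236e+02] F_box [-0.22  1.4   1.15] w -0.002
cover angle -0.034089804600942554 13 22
```

Emit:
carry_out(
  steps=[
    [[0, 9, 10], [0, 0, 0], 1],
    [[0, 18, 20], [0, 0, 0], 1],
    [[0, 26, 30], [0, 0, 0], 1],
    [[0, 33, 41], [0, 0, 0], 1],
    [[0, 40, 53], [0, 0, 0], 1],
    [[0, 46, 64], [0, 0, 0], 1],
    [[0, 50, 73], [0, 0, 0], 1],
    [[0, 53, 83], [0, 0, 0], 1],
    [[0, 56, 93], [0, 0, 0], 1],
    [[0, 58, 102], [0, 0, 0], 1],
    [[0, 60, 111], [0, 0, 0], 1],
    [[0, 60, 111], [0, 0, 0], 1],
  ],
)

```text
time: 9.17
position: [0.4967, -0.168, 0.1237]
tool_rot: [[0.996, -0.088, -0.002], [-0.088, -0.996, 0.001], [-0.002, -0.0, -1.0]]
ft_force: [-0.1, 0.1, -0.9]
width: -0.002
finger_force: 0.0
```

```bash
python3 cv.py
```

```text
t 9.1667 tcp_box mm [ -0.8 -77.6 111.7] F_box [-0.15  0.09 -0.89] w -0.002
cover angle 0.18521978072659248 376 735
```

View k.png

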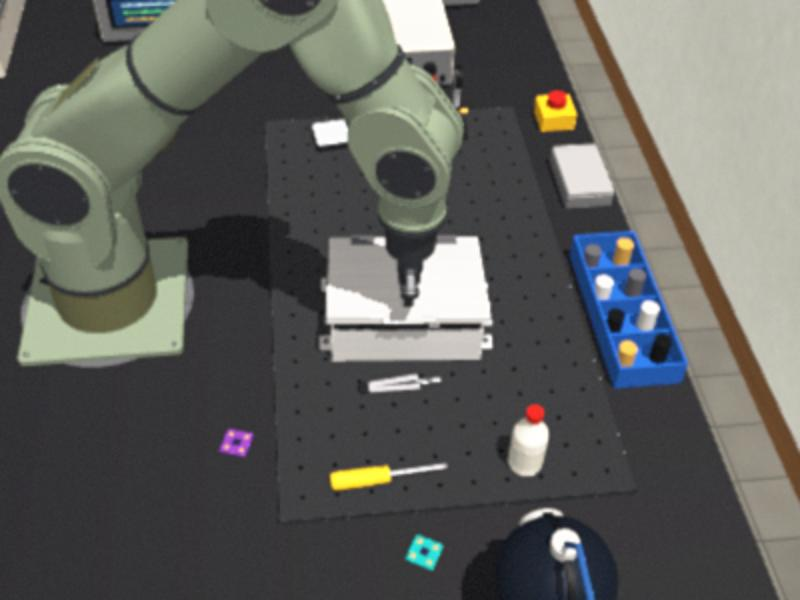

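The cover is almost shut, with its free edge at (410,322) and the fingertip on it at (408,290). I press the rest down gently.

Emit:
carry_out(
  steps=[
    [[0, 2, 6], [0, 0, 0], 1],
    [[0, 3, 12], [0, 0, 0], 1],
    [[0, 4, 18], [0, 0, 0], 1],
    [[0, 5, 23], [0, 0, 0], 1],
    [[0, 5, 27], [0, 0, 0], 1],
    [[0, 5, 30], [0, 0, 0], 1],
    [[0, 5, 31], [0, 0, 0], 1],
    [[0, 5, 31], [0, 0, 0], 1],
    [[0, 5, 31], [0, 0, 0], 1],
  ],
)

```text
time: 9.97
position: [0.497, -0.1729, 0.0944]
tool_rot: [[0.996, -0.088, 0.0], [-0.088, -0.996, 0.0], [0.0, -0.0, -1.0]]
ft_force: [-0.9, 0.9, -0.5]
width: -0.005
finger_force: 0.0
```

```bash
python3 cv.py
```

```text
t 9.9667 tcp_box mm [ -0.1 -82.5  82.4] F_box [-0.96  0.78 -0.53] w -0.005
cover angle 0.030855963918088515 406 863
```

Emit:
carry_out(
  steps=[
    [[0, 0, 1], [0, 0, 0], 1],
    [[0, 0, 2], [0, 0, 0], 1],
    [[0, 0, 2], [0, 0, 0], 1],
    [[0, 0, 2], [0, 0, 0], 1],
    [[0, 0, 2], [0, 0, 0], 1],
  ],
)

```text
time: 10.43
position: [0.4971, -0.1729, 0.0925]
tool_rot: [[0.996, -0.088, 0.0], [-0.088, -0.996, 0.0], [0.0, -0.0, -1.0]]
ft_force: [-0.7, 0.1, 5.1]
width: 0.001
finger_force: 2.5
```

```bash
python3 cv.py
```

```text
t 10.4333 tcp_box mm [ -0.  -82.5  80.5] F_box [-0.7   0.04  5.09] w 0.001
cover angle 0.025483775151974832 470 869
```

Emit:
carry_out(
  steps=[
    [[0, 0, 1], [0, 0, 0], 1],
    [[0, 0, 1], [0, 0, 0], 1],
    [[0, 0, 1], [0, 0, 0], 1],
    [[0, 0, 1], [0, 0, 0], 1],
  ],
)

```text
time: 10.82
position: [0.4971, -0.173, 0.0917]
tool_rot: [[0.996, -0.088, 0.001], [-0.088, -0.996, -0.0], [0.001, -0.0, -1.0]]
ft_force: [-1.3, 0.8, 10.5]
width: -0.003
finger_force: 4.9
```

Emit:
carry_out(
  steps=[
    [[0, 0, -5], [0, 0, 0], 1],
    [[0, 0, -25], [0, 0, 0], 1],
    [[0, 0, -55], [0, 0, 0], 1],
    [[0, 0, -85], [0, 0, 0], 1],
    [[0, 0, -85], [0, 0, 0], 1],
    [[0, 0, -85], [0, 0, 0], 1],
  ],
)

```text
time: 11.32
position: [0.4974, -0.1731, 0.1776]
tool_rot: [[0.996, -0.088, 0.002], [-0.088, -0.996, -0.001], [0.003, 0.0, -1.0]]
ft_force: [-1.2, 0.1, -0.4]
width: 0.001
finger_force: 0.0
```

```bash
python3 cv.py; python3 - <<'E'
from tgt import *
l=((cloud(cam('side')).reshape(-1,3)-o)@B)*1000
for y in range(-105,100,40):
    g=l[(abs(l[:,0])>50)&(abs(l[:,0])<115)&(abs(l[:,1]-y)<8)&(abs(l[:,2]-85)<25)]; print(y,np.median(g[:,2]).round(1),len(g))
E
```

```text
t 11.3167 tcp_box mm [  0.4 -82.6 165.6] F_box [-1.21 -0.   -0.44] w 0.001
cover angle 0.029438499523905284 403 868
-105 79.8 223
-65 81.9 158
-25 82.0 153
15 82.4 134
55 82.0 128
95 82.9 113
```

View k.png

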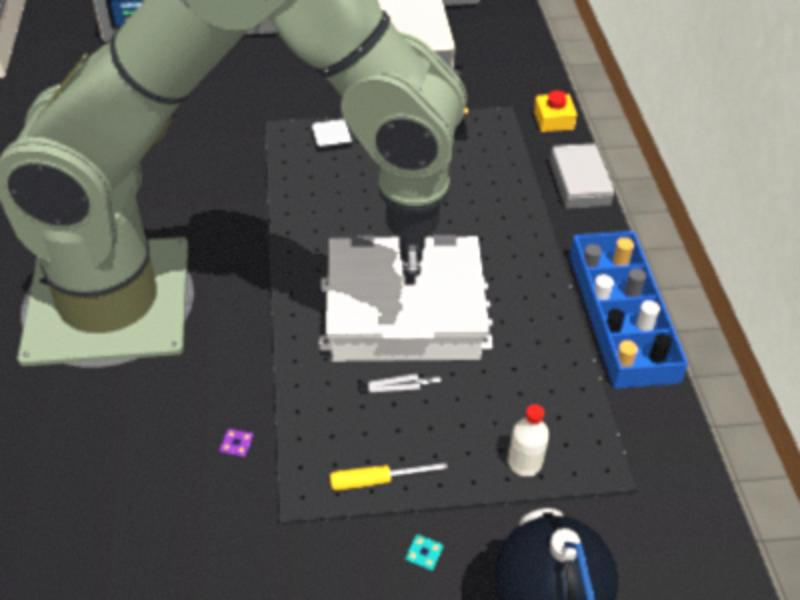

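The cover is flat and shut, at 82 mm from hinge to free edge. The bystanders look unmoved and the arm is clear of everything.

```bash
python3 -c "
from h import *
print(order.hand_in())"
```

```text
the job is handed in; nothing more can be done
None
```

I folded the contact frame flat, then pushed the dark-box cover shut over it and handed the job in at about 11 s of the 58 s allowed; the hand-in gave no verdict, and the carrier under the frame could not be seen directly at the end.

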